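# Pump-and-hold check of a brake lever on the inspection stand

## Robot

A 7-joint arm with a two-finger parallel gripper is mounted at the origin on the work surface. World frame = base frame: x ahead of the robot, y to its left, z up, the work surface at z = 0. Lengths are in m, angles in rad, forces in N, time in s.
With the tool pointing down it reaches from about 0.35 to 0.9 m from the base axis. Payload 8.1 kg.
Tool frame: the origin (TCP) lies at the very end of the fingers, on their centre line; the grasp point (between the pads) lies 19 mm behind it; x points along the fingers, y is the direction in which the jaws open and shut, and the axes are right-handed (so a half turn about x gives the same grasp; the last joint's range is limited). The gripper opens to 92 mm and grips with 3 to 60 N. Pads are 19 mm wide; open, the fingers measure 130 mm over their backs; the gripper's body (75 mm by 190 mm) begins 47 mm behind the grasp point.
Start: joints at [-0.103, 0.434, 0.025, 1.573, -0.012, 1.134, -0.075], TCP at [0.625, -0, 0.227] pointing down, gripper open.
Joint ranges: [-2.62, 2.62], [-0.44, 2.09], [-1.27, 1.32], [0.08, 2.57], [-1.32, 4.46], [0.12, 2], [-2.74, 2.74]. Speed limits (rad/s): [2.22, 2.22, 3.01, 3.01, 3.14, 3.14, 3.14].

## Interface

Orientations are given as a rotation vector (axis times angle).
In Python, from cell import * gives the robot as it stands.
- The arm moves only by the shell command python3 -m handwheel 'ROWS' [FORCE]. ROWS is JSON, a list of rows, each a list of 7 numbers: the opening, from 0 (shut) to 1 (fully open), then the shift along the tool's x, y, z in m, then the turn, a rotation vector about the tool's x, y, z in rad. A call has 1 to 10 rows; each row shifts and turns the commanded pose from where the row before left it, along the tool's axes as they then stand; what a row does not reach is not made up. A row lasts 1/10 s, in which the tool goes at most 50 mm and 8.59 degrees, less where a joint would pass 70% of its speed; a pose out of reach is approached as far as the arm can. A call is refused whole if a number of a shift passes 0.05 or a number of a turn 0.15, either way. A call with a gripper value outside its range is refused whole. The fingers move at their own pace and stop on an object; FORCE is the grip in N (left out, the last holds). Time passes only in rows, so rows that do not move let the fingers close. It gives the time, the measured TCP pose, the force and the opening at its end, in the units of the state.
- observe(): the state, without advancing time (a new reading comes with each control period).
- get_image(name): name is "scene" or "side" or "wrist"; returns (picture, depth): 420x560x3 uint8, blue, green, red; 420x560 float32, m along the optical axis (not along the pixel's ray), 0 where there is no reading.
- get_calibration(name): a dict with "camera_matrix" (3x3 intrinsics, pixels), "pose" (4x4, takes a point from camera to world coordinates). Camera axes: x right, y down, z forward; pixel columns grow to the right and rows downward; lengths in m; the calibration is good to about 2 mm. A picture is of the moment at which its call begins: read the wrist's pose just before it. get_calibration takes no time and is no camera call; for the wrist camera it gives the pose at the moment of the call.
- sign_off(): hands the job in, once; it reports no verdict.
The state is a dict: "clock": time; "joints": joint angles; "dq": joint speeds; "joint_efforts": joint torques, N m; "position": TCP position; "ee_rot": TCP orientation; "force": force on the tool from outside, world axes, zero at the start; "ft_torque": the same for the moment, N m; "width": opening from 0.0 (shut) to 1.0 (fully open).
Only numpy, scipy, OpenCV 4.12 (cv2) and the standard library are available. Lean on these libraries where they do the work, as an engineer would, in place of code of your own. Each camera call takes 0.05 s, during which the arm holds its last target. There are 200 camera calls.

## Task

Check the brake lever set clamped on the blue inspection stand: with the backs of your fingers press the lever in towards the rubber grip until it comes up firm, and let it come right back out. Then press it in again the same way and keep it held firmly at its stop, short of the grip, without forcing it; the program finishes while still holding it there. Only press the lever: do not pinch it or touch the grip, and leave the bottle, caliper, hex driver and specimen mount where they are.

Things in the scene. Friction and masses are not known exactly. Their poses are not given: they have to be found in the camera images.
- stand: Fixed inspection stand. Origin on the bench under the bar, abreast of the blade's middle; level 22 mm bar along y (-75 to +250 mm), axis 130 mm up. Blue base plate 150 x 190 x 14 mm at y +100 to +290; clamp column 155 mm high at y +180 to +230. The lever is on the -x side of the bar (robot's side, yaw within 0.4 rad), level with it. Brake cylinder and reservoir at y +105 to +185, to 177 mm up.
- grip: Black rubber grip on the bar's free end, 33 mm diameter (inner flange 46 mm), 125 mm long along y; fixed. Origin on the bar's axis at the grip's outer end, 130 mm above the bench; the grip runs from there along the stand's +y. Axes as the stand's. It must not be touched.
- lever_blade: Bare alloy lever; origin on its pivot, 130 mm above the bench. Axes turn with it: -x outer face (pressed side), +x towards the bar, -y along the blade to the ball end, z up. From y -68 to -150 mm it is straight, centred at x = -42 mm, 10 mm thick (x), 14 mm high (z); 17 mm ball at (-47, -170). Check load at the stop: 8 to 25 N; over 50 N is forcing it.
- lever_mid (a point): Centre of the straight part of the blade, 130 mm above the bench; outer face 5 mm towards -x, top 7 mm up; at (-42, -115) mm from the pivot; axes as lever_blade. With the lever out it is 69 to 80 mm from the bar's axis; at the stop 25 mm nearer, leaving 24 mm or more between blade and grip.
- lever_pivot (a point): Pivot axis of the lever (vertical), 38 mm from the bar's axis on the lever's side, at stand y = +115 mm, 130 mm above the bench.
- brake_lever (a joint): Lever stroke in rad: 0 = right out (at rest), 0.22 = firm stop (25 mm of travel at lever_mid). A return spring brings it out by itself: at lever_mid it takes about 2.5 N to start it and 5 N just before the stop (rubbing fingers add up to 1 N); there it goes firm abruptly.
- reach (a joint): Setting of the reach adjuster in rad, 0 to 0.09: how far in towards the bar the lever rests; preset, it differs from lever to lever and stays put.
- bottle_mid (a point): Centre of a standing white plastic bottle with yellow label and black cap, 52 mm diameter, 118 mm tall, beyond the grip's free end; loose, leave it.
- caliper: Digital caliper lying flat on the bench between robot and stand, 210 mm long along its x, 14 mm thick, origin under the middle of its beam; loose, leave it.
- hex_driver: Hand driver with red handle lying on the bench on the far side of the bar, 180 mm long along its x; loose, leave it.
- mount_mid (a point): Centre of a red-brown cylindrical resin specimen mount with a steel square in its top, 32 mm diameter, 22 mm tall, standing on the bench near the ball end; loose, leave it.

How it is judged:
By the outcome, as a careful person would: the job done as asked, in the order asked, and still so for the second after the job is handed in, while the arm keeps its last pose, push and grip.
It also fails if it takes over 45 s, if anything falls off the work surface, if the arm or the gripper's body presses on something with over 40 N, if the wrist force passes 120 N, or if a joint passes its speed limit or range.

## Working session

There is one attempt and no reset: what is moved stays moved. The work goes in short steps, Python scripts to look and compute and a shell command to move; the robot and the scene stay as the last step left them, time stands still between calls to the robot, and variables do not carry over. Pictures are saved under pics/ and viewed, about 8 in all and at most 12, crops included, and the job is handed in when it is done.

```bash
ls; mkdir -p pics; python3 - <<'E'
from cell import *
import cv2,numpy as np
print(observe())
for n in("scene","side"):
    im,d=get_image(n);cv2.imwrite(f"pics/{n}0.png",im);c=get_calibration(n);np.savez(f"{n}0.npz",d=d,K=c["camera_matrix"],T=c["pose"]);print(n,np.round(c["pose"],3).tolist())
E
```

```text
pics
{'clock': 0.0, 'joints': array([-0.10259001,  0.43521328,  0.02494972,  1.57412578, -0.01161691,
        1.13400064, -0.07507495]), 'dq': array([-0.00028448, -0.00034711,  0.00010773, -0.00149368,  0.0011179 ,
       -0.00134254, -0.00087586]), 'joint_efforts': array([ 3.89017032e-04, -6.67853522e+01,  9.84863900e-01, -3.14464223e+01,
       -6.05165795e-02,  4.27553023e-02,  1.12382318e-04]), 'position': array([ 6.24469615e-01, -4.59598242e-05,  2.25939638e-01]), 'ee_rot': array([ 1.20838582,  1.21026826, -1.21046292]), 'force': array([ 0.08544335, -0.00064672, -0.20280946]), 'ft_torque': array([ 0.07237392, -0.0393996 ,  0.07096872]), 'width': 0.9974171423144584}
scene [[0.772, 0.416, -0.481, 1.052], [0.635, -0.477, 0.608, -0.585], [0.023, -0.774, -0.632, 0.708], [0.0, 0.0, 0.0, 1.0]]
side [[0.83, -0.366, 0.421, 0.235], [-0.558, -0.527, 0.641, -0.573], [-0.013, -0.767, -0.642, 0.67], [0.0, 0.0, 0.0, 1.0]]
```

View pics/scene0.png

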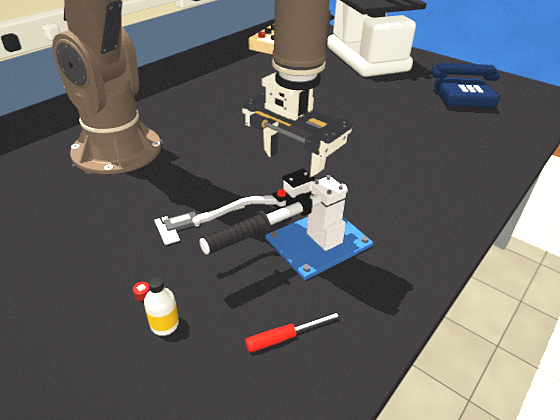

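View pics/side0.png

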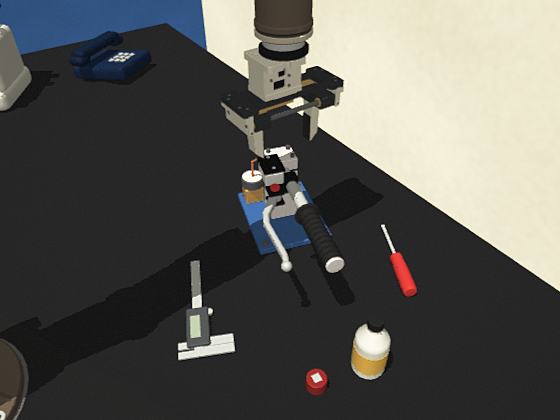

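The scene view shows the grip end at about (207,245) and the lever ball at about (198,219). In the side view the grip end is at (335,264) and the ball at (287,266). Next I'll take enlarged crops for exact pixels.

```bash
python3 - <<'E'
import cv2,numpy as np
a=cv2.imread("pics/scene0.png")[165:265,150:350];b=cv2.imread("pics/side0.png")[140:280,225:365]
a=cv2.resize(a,None,fx=4,fy=4,interpolation=2)[:, :560] if 0 else cv2.resize(a,(800,400),interpolation=cv2.INTER_CUBIC)
cv2.imwrite("pics/c1.png",a);cv2.imwrite("pics/c2.png",cv2.resize(b,(560,560),interpolation=cv2.INTER_CUBIC))
E
```

```text
(no output)
```

View pics/c1.png

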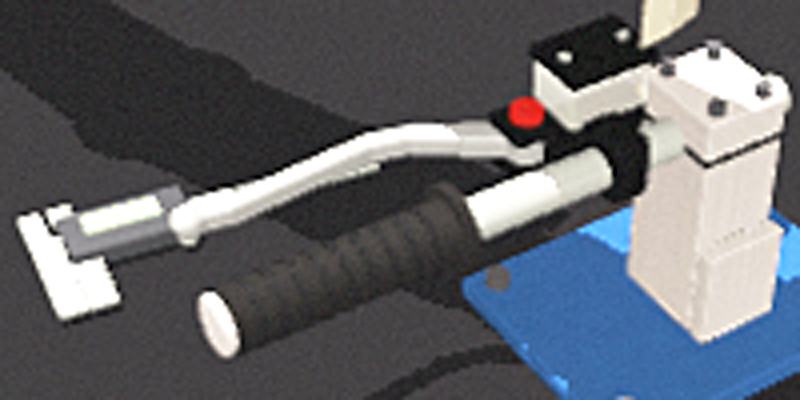

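View pics/c2.png

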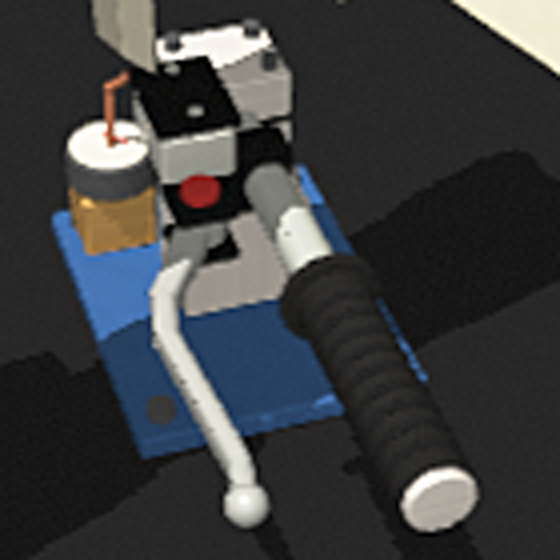

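Scene crop: cap centre at (205,246), ball at (197,220.5), blade running (206,217.5) to (240,202). Side crop: cap at (335,264.7), ball at (286.5,266), blade running (271,231) to (284.5,257). Next I intersect these rays with z=0.13.

```bash
cat > h.py <<'E'
import numpy as np
def ray(K,T,u,v,z=.13):
    d=T[:3,:3]@np.linalg.solve(K,[u,v,1.]);o=T[:3,3];return o+d*(z-o[2])/d[2]
E
python3 - <<'E'
import numpy as np
from h import *
P={"scene":dict(cap=(205,246.2),ball=(196.8,220.5),bar=(285,215),bladeA=(206.2,217.5),bladeB=(222.5,211.2),bladeC=(238,203)),
"side":dict(cap=(335,264.7),ball=(286.5,266),bar=(299,195),bladeA=(284.2,256),bladeB=(278,245),bladeC=(271.2,231.2))}
for n in P:
    c=np.load(n+"0.npz");R={k:ray(c["K"],c["T"],*p) for k,p in P[n].items()}
    for k,r in R.items():
        u,v=P[n][k];dd=c["d"][round(v),round(u)];x=c["T"]@np.r_[np.linalg.solve(c["K"],[u,v,1])*dd,1]
        print(n,k,np.round(r[:2],4),"depth pt",np.round(x[:3],4))
    a=R["bar"]-R["cap"];print("bar yaw",np.arctan2(-a[0],a[1]));b=R["bladeC"]-R["bladeA"];print("blade yaw",np.arctan2(-b[0],b[1]))
    # mount, bottle, caliper tops
for n,k,u,v in (("side","mount",316,378),("side","bottle",375,326),("side","cal",180,352),("side","cal",234,345),("side","caltip",196,262),("scene","bottle",155,283)):
    c=np.load(n+"0.npz");x=c["T"]@np.r_[np.linalg.solve(c["K"],[u,v,1])*c["d"][v,u],1];print(k,np.round(x[:3],3))
# grip axis by depth: points of height .1-.16 around
for n in P:
    c=np.load(n+"0.npz");vv,uu=np.mgrid[:420,:560];X=np.linalg.solve(c["K"],np.stack([uu.ravel(),vv.ravel(),np.ones(uu.size)]))*c["d"].ravel()
    X=(c["T"][:3,:3]@X).T+c["T"][:3,3];np.save(n+"_pc.npy",X)
E
```

```text
scene cap [ 0.5853 -0.1978] depth pt [ 0.5924 -0.2037  0.1388]
scene ball [ 0.5222 -0.159 ] depth pt [ 0.5273 -0.1631  0.1355]
scene bar [ 0.6398 -0.035 ] depth pt [ 0.6421 -0.0381  0.1332]
scene bladeA [ 0.5293 -0.1411] depth pt [ 0.5321 -0.1435  0.1331]
scene bladeB [ 0.5396 -0.1068] depth pt [ 0.5434 -0.1104  0.1343]
scene bladeC [ 0.5449 -0.0679] depth pt [ 0.5495 -0.0726  0.1352]
bar yaw -0.322971051695428
blade yaw -0.20939939084345002
side cap [ 0.5857 -0.1995] depth pt [ 0.5827 -0.2027  0.1346]
side ball [ 0.5225 -0.1592] depth pt [ 0.5182 -0.1655  0.1381]
side bar [ 0.6417 -0.0277] depth pt [ 0.632  -0.0407  0.1429]
side bladeA [ 0.5317 -0.1396] depth pt [ 0.5272 -0.1463  0.1383]
side bladeB [ 0.5375 -0.1136] depth pt [ 0.5325 -0.1211  0.1389]
side bladeC [ 0.5465 -0.0799] depth pt [ 0.541  -0.0886  0.1395]
bar yaw -0.31503776816071477
blade yaw -0.24250730264108541
mount [ 0.487 -0.288  0.024]
bottle [ 0.566 -0.313  0.118]
cal [ 0.341 -0.124  0.01 ]
cal [ 0.42  -0.156  0.002]
caltip [0.45  0.04  0.009]
bottle [ 0.576 -0.306  0.117]
```

Both cameras agree: bar yaw is about -0.32, the reach angle about 0.074, and lever_mid is at about (0.540,-0.107). I'll shut the fingers, go to a standoff on the robot's side and turn to the lever's yaw of -0.246.

```bash
python3 -m handwheel '[[0,0,-0.0273,0.019,0,0,0],[0,0,-0.0273,0.019,0,0,0],[0,0,-0.0273,0.019,0,0,0],[0,0,-0.0273,0.019,0,0,0],[0,0,-0.0273,0.019,0,0,0],[0,0,0,0,0.123,0,0],[0,0,0,0,0.123,0,0],[0,0,0,0,0,0,0],[0,0,0,0,0,0,0],[0,0,0,0,0,0,0]]' 30; python3 - <<'E'
from cell import *
import cv2,numpy as np
from scipy.spatial.transform import Rotation as R
s=observe();print(s["position"],s["force"],s["width"]);print(R.from_rotvec(s["ee_rot"]).as_matrix().round(3))
c=get_calibration("wrist");im,d=get_image("wrist");cv2.imwrite("pics/w1.png",im);np.savez("w1.npz",d=d,K=c["camera_matrix"],T=c["pose"])
E
```

```text
clock: 1.1
position: [0.4885, -0.0948, 0.2265]
ee_rot: [1.386, 1.085, -1.386]
force: [-0.6, 0.1, -0.5]
width: 0.177
[ 0.48849869 -0.09481722  0.22653304] [-0.64007395  0.0970903  -0.51841544] 0.17663995114803796
[[-0.     0.971 -0.24 ]
 [ 0.    -0.24  -0.971]
 [-1.    -0.     0.   ]]
```

View pics/w1.png

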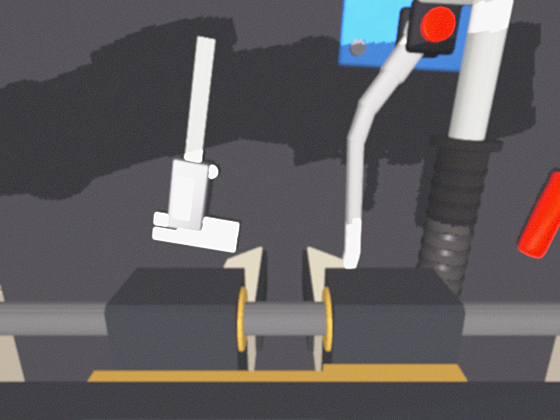

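The wrist view shows the blade upright from about (356,140) to (352,260), and the fingers still closing at about (245–320,255). I'll check the blade position from here and let the fingers shut while descending.

```bash
python3 - <<'E'
import numpy as np
from h import *
c=np.load("w1.npz")
for p in((356,150),(355,180),(353,220)):print(p,ray(c["K"],c["T"],*p,z=.137).round(4))
E
python3 -m handwheel '[[0,0,0,0,0,0,0],[0,0,0,0,0,0,0],[0,0.03,0,0,0,0,0],[0,0.03,0,0,0,0,0],[0,0.03,0,0,0,0,0],[0,0.028,0,0,0,0,0],[0,0,0,0,0,0,0],[0,0,0,0,0,0,0]]'
```

```text
(356, 150) [ 0.5453 -0.0664  0.137 ]
(355, 180) [ 0.5408 -0.0865  0.137 ]
(353, 220) [ 0.5341 -0.1146  0.137 ]
clock: 1.95
position: [0.4885, -0.095, 0.1091]
ee_rot: [1.388, 1.083, -1.389]
force: [1.0, 0.0, 0.2]
width: 0.002
```

```bash
python3 -m handwheel '[[0,0,0.007,0,0,0,0],[0,0,0.007,0,0,0,0],[0,0,0.006,0,0,0,0],[0,0,0.002,0,0,0,0],[0,0,0,0,0,0,0],[0,0,0,0,0,0,0]]'; python3 -m handwheel '[[0,0,0.002,0,0,0,0],[0,0,0,0,0,0,0],[0,0,0,0,0,0,0]]';python3 -m handwheel '[[0,0,0.002,0,0,0,0],[0,0,0,0,0,0,0],[0,0,0,0,0,0,0]]';python3 -m handwheel '[[0,0,0.002,0,0,0,0],[0,0,0,0,0,0,0],[0,0,0,0,0,0,0]]'
```

```text
clock: 2.55
position: [0.5097, -0.1004, 0.1087]
ee_rot: [1.388, 1.083, -1.388]
force: [0.5, 0.1, 0.3]
width: 0.007
clock: 2.85
position: [0.5117, -0.1008, 0.1087]
ee_rot: [1.388, 1.083, -1.388]
force: [-0.4, -1.4, -0.3]
width: 0.003
clock: 3.15
position: [0.5138, -0.1014, 0.1087]
ee_rot: [1.388, 1.083, -1.388]
force: [-0.5, -0.0, 0.1]
width: 0.005
clock: 3.45
position: [0.515, -0.1019, 0.1085]
ee_rot: [1.388, 1.083, -1.389]
force: [-3.3, -0.6, 0.3]
width: 0.004
```

Contact came at about 28 mm (−3.3 N). Now I follow the lever's arc inwards.

```bash
python3 -m handwheel '[[0,0,0.0025,0.0015,-0.022,0,0],[0,0,0.0025,0.0015,-0.022,0,0],[0,0,0.0025,0.0015,-0.022,0,0],[0,0,0.0025,0.0015,-0.022,0,0],[0,0,0.0025,0.0015,-0.022,0,0],[0,0,0.0025,0.0015,-0.022,0,0],[0,0,0.0025,0.0015,-0.022,0,0],[0,0,0,0,0,0,0],[0,0,0,0,0,0,0]]'; python3 -m handwheel '[[0,0,0.0025,0.0015,-0.022,0,0],[0,0,0,0,0,0,0],[0,0,0,0,0,0,0]]';python3 -m handwheel '[[0,0,0.0025,0.0015,-0.022,0,0],[0,0,0,0,0,0,0],[0,0,0,0,0,0,0]]'
```

```text
clock: 4.35
position: [0.5309, -0.1153, 0.1087]
ee_rot: [1.277, 1.164, -1.277]
force: [-4.0, 2.6, 0.1]
width: 0.005
clock: 4.65
position: [0.5333, -0.117, 0.1087]
ee_rot: [1.261, 1.175, -1.261]
force: [-3.0, 3.2, 0.6]
width: 0.004
clock: 4.95
position: [0.5356, -0.1187, 0.1087]
ee_rot: [1.245, 1.186, -1.245]
force: [-3.3, 2.7, 0.3]
width: 0.005
```

```bash
python3 -m handwheel '[[0,0,0.0015,0,-0.012,0,0],[0,0,0,0,0,0,0],[0,0,0,0,0,0,0]]'; python3 -m handwheel '[[0,0,0.0015,0,-0.01,0,0],[0,0,0,0,0,0,0],[0,0,0,0,0,0,0]]';python3 -m handwheel '[[0,0,0.001,0,0,0,0],[0,0,0,0,0,0,0],[0,0,0,0,0,0,0]]'
```

```text
clock: 5.25
position: [0.5369, -0.1193, 0.1087]
ee_rot: [1.236, 1.192, -1.237]
force: [-4.7, -1.2, 0.2]
width: 0.004
clock: 5.55
position: [0.5381, -0.1198, 0.1086]
ee_rot: [1.228, 1.196, -1.23]
force: [-6.3, -1.7, 1.1]
width: 0.004
clock: 5.85
position: [0.5382, -0.1199, 0.1083]
ee_rot: [1.227, 1.197, -1.232]
force: [-8.1, -2.1, 1.2]
width: 0.004
```

```bash
python3 -m handwheel '[[0,0,0.001,0,0,0,0],[0,0,0,0,0,0,0],[0,0,0,0,0,0,0]]';python3 -m handwheel '[[0,0,0.0015,0,0,0,0],[0,0,0,0,0,0,0],[0,0,0,0,0,0,0],[0,0,0,0,0,0,0]]'; python3 - <<'E'
from cell import *
import cv2
for n in("scene","side"):
    im,_=get_image(n);cv2.imwrite(f"pics/{n}1.png",im)
a=cv2.imread("pics/scene1.png")[165:265,150:300];b=cv2.imread("pics/side1.png")[170:280,225:365]
cv2.imwrite("pics/c3.png",cv2.resize(cv2.vconcat([cv2.resize(a,(140,93)),b]),None,fx=2.9,fy=2.9,interpolation=cv2.INTER_CUBIC))
print(observe()["force"])
E
```

```text
clock: 6.15
position: [0.5383, -0.1198, 0.1081]
ee_rot: [1.227, 1.199, -1.233]
force: [-10.5, -2.4, 1.4]
width: 0.006
clock: 6.55
position: [0.5385, -0.1199, 0.1077]
ee_rot: [1.226, 1.201, -1.235]
force: [-13.5, -2.2, 2.1]
width: 0.005
[-13.32685153  -2.3963026    1.80951486]
```

View pics/c3.png

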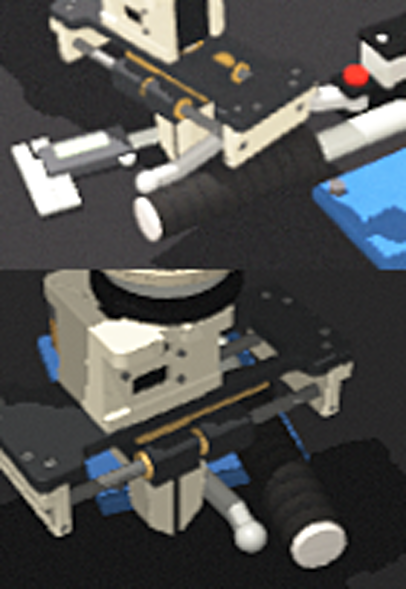

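The stop is firm: 13.5 N in x, no further motion, and a clear gap between the blade and ball and the grip. Next I let the lever right out and clear it by about 10 mm.

```bash
python3 -m handwheel '[[0,0,-0.005,0,0,0,0],[0,0,-0.0035,-0.0015,0.022,0,0],[0,0,-0.0025,-0.0015,0.022,0,0],[0,0,-0.0025,-0.0015,0.022,0,0],[0,0,-0.0025,-0.0015,0.022,0,0],[0,0,-0.0025,-0.0015,0.022,0,0],[0,0,-0.0025,-0.0015,0.022,0,0],[0,0,-0.0025,-0.0015,0.022,0,0],[0,0,-0.0025,-0.0015,0.022,0,0],[0,0,-0.0025,-0.0015,0.022,0,0]]'; python3 -m handwheel '[[0,0,-0.005,0,0.022,0,0],[0,0,-0.007,0,0,0,0],[0,0,-0.007,0,0,0,0],[0,0,0,0,0,0,0],[0,0,0,0,0,0,0],[0,0,0,0,0,0,0],[0,0,0,0,0,0,0],[0,0,0,0,0,0,0]]'; python3 - <<'E'
from cell import *
import cv2
print(observe()["force"])
im,_=get_image("scene");im2,_=get_image("side");a=im[165:265,150:300];b=im2[170:280,225:365]
cv2.imwrite("pics/c4.png",cv2.resize(cv2.vconcat([cv2.resize(a,(140,93)),b]),None,fx=2.9,fy=2.9,interpolation=cv2.INTER_CUBIC))
E
```

```text
clock: 7.65
position: [0.5154, -0.1033, 0.1088]
ee_rot: [1.374, 1.093, -1.374]
force: [-4.3, -0.5, 1.1]
width: 0.005
clock: 8.45
position: [0.4972, -0.0983, 0.1087]
ee_rot: [1.388, 1.082, -1.388]
force: [0.1, 0.0, -0.0]
width: 0.005
[ 0.10721487  0.02631202 -0.00626629]
```

View pics/c4.png

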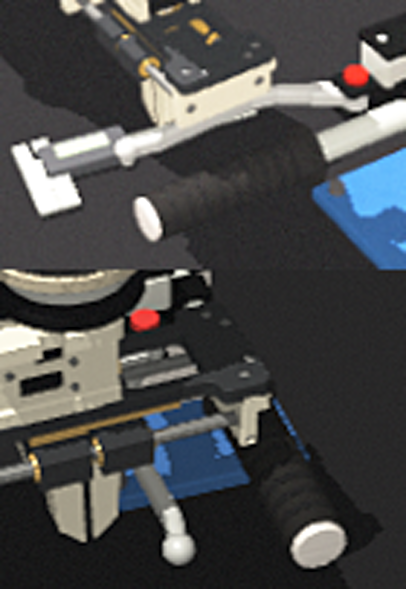

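The ball is back at side pixel (286,266), its starting position, and the force is zero, so the lever is right out. Now the second press.

```bash
python3 -m handwheel '[[0,0,0.007,0,0,0,0],[0,0,0.007,0,0,0,0],[0,0,0.004,0,0,0,0],[0,0,0.002,0,0,0,0],[0,0,0.0025,0.0013,-0.022,0,0],[0,0,0.0025,0.0013,-0.022,0,0],[0,0,0.0025,0.0013,-0.022,0,0],[0,0,0.0025,0.0013,-0.022,0,0],[0,0,0.0025,0.0013,-0.022,0,0],[0,0,0.0025,0.0013,-0.022,0,0]]'; python3 -m handwheel '[[0,0,0.0025,0.0013,-0.022,0,0],[0,0,0.0025,0.0013,-0.022,0,0],[0,0,0.0025,0.0013,-0.022,0,0],[0,0,0,0,0,0,0],[0,0,0,0,0,0,0]]';python3 -m handwheel '[[0,0,0.0015,0,-0.012,0,0],[0,0,0.0015,0,-0.01,0,0],[0,0,0,0,0,0,0],[0,0,0,0,0,0,0]]'; python3 -m handwheel '[[0,0,0.0015,0,0,0,0],[0,0,0,0,0,0,0],[0,0,0,0,0,0,0]]'
```

```text
clock: 9.55
position: [0.5294, -0.1139, 0.1086]
ee_rot: [1.291, 1.154, -1.292]
force: [-4.4, -1.6, 0.4]
width: 0.004
clock: 10.05
position: [0.5364, -0.1182, 0.1086]
ee_rot: [1.244, 1.187, -1.245]
force: [-4.7, 0.5, 1.0]
width: 0.006
clock: 10.45
position: [0.5382, -0.1192, 0.1083]
ee_rot: [1.227, 1.198, -1.231]
force: [-7.9, -4.0, 0.7]
width: 0.003
clock: 10.75
position: [0.5384, -0.1193, 0.1079]
ee_rot: [1.226, 1.2, -1.233]
force: [-11.3, -2.3, 0.8]
width: 0.003
```

```bash
python3 -m handwheel '[[0,0,0.001,0,0,0,0],[0,0,0.001,0,0,0,0],[0,0,0,0,0,0,0],[0,0,0,0,0,0,0],[0,0,0,0,0,0,0]]'; python3 -m handwheel '[[0,0,0,0,0,0,0],[0,0,0,0,0,0,0],[0,0,0,0,0,0,0],[0,0,0,0,0,0,0],[0,0,0,0,0,0,0],[0,0,0,0,0,0,0]]'; python3 - <<'E'
from cell import *
import cv2
im,_=get_image("scene");im2,_=get_image("side");a=im[165:345,120:350];b=im2[170:390,170:420]
cv2.imwrite("pics/c5.png",cv2.resize(cv2.vconcat([cv2.resize(a,(250,196)),b]),None,fx=1.4,fy=1.4,interpolation=cv2.INTER_CUBIC))
s=observe();print(s["clock"],s["force"],s["position"])
E
```

```text
clock: 11.25
position: [0.5386, -0.1194, 0.1074]
ee_rot: [1.225, 1.202, -1.236]
force: [-16.1, -2.8, 3.0]
width: 0.004
clock: 11.85
position: [0.5386, -0.1194, 0.1074]
ee_rot: [1.225, 1.202, -1.236]
force: [-16.7, -2.9, 2.7]
width: 0.003
11.95 [-15.37190143  -3.87164539   3.13823175] [ 0.53862588 -0.11936824  0.107397  ]
```

View pics/c5.png

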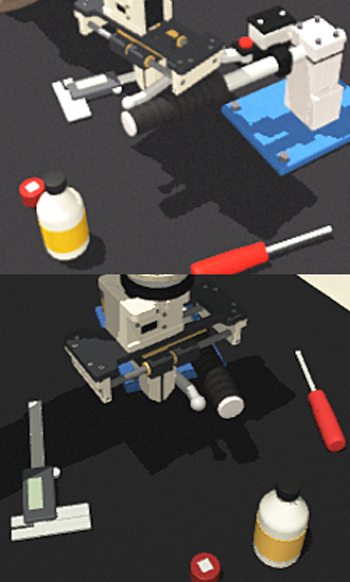

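The lever is held at its stop at about 16 N and steady. The ball is clear of the grip and the loose items haven't moved.

```bash
python3 -c "
from cell import *
print(sign_off())"
```

```text
the job is handed in; nothing more can be done
None
```

I pressed the lever to its firm stop with the backs of the closed fingers and let it come right back out. I then pressed it in again and handed the job in while still holding it there.

- **First press:** it went firm after about 25 mm of travel, and I took it to about 13.5 N. Pushing further raised the force but moved the lever no further.
- **Release:** with the fingers clear, the force read zero and the ball end was back at its starting pixel in the side view.
- **Second press:** the lever was held at the same position, within about 0.5 mm, at a steady 15–17 N. That is inside the 8–25 N check load. I handed in at about 12 s.
- **Surroundings:** the last pictures show a gap between the lever's ball end and the grip. The bottle, caliper, hex driver and mount look unmoved by eye; I did not measure them again.

Two small things to note. Mid-stroke the force reading showed up to about 4 N sideways, which I put down to rubbing. The camera estimate of the blade was also about 3 mm off between views, but contact came within 1–2 mm of where I expected it. No check failed.

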